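# Lay out the clamping kit round the setup block and the V block

### The job

Lay out the parts for the next clamping job, leaving both blocks and the smaller wheel where they are: set the larger wheel flat and centred on top of the drilled setup block and put the black nut flat on the middle of that wheel. Lay the stud on the bench in front of the V block (on the robot's side), centred on it and parallel to its front face with a gap of about 30 mm. Stand the collet on the bench midway between the setup block and the V block.

Things in the scene. Friction and masses are not known exactly. Their poses are not given: they have to be found in the camera images.
- block: setup block: ground steel block with holes, flat, 50 (its x) x 75 (its y) x 25 mm high; loose, about 0.7 kg, must stay; origin at the centre of its underside, z up; its x points roughly away from the robot. Left or right of the V block, 180 to 200 mm apart between centres, roughly along the setup block's y axis, on the right part of the bench; the loose parts start on the left
- vee: V block: dark grey steel block with a V groove along the top, 42 (its x, along the groove) x 45 (its y) x 38 mm high; loose, must stay; origin at the centre of its underside, z up; its x points roughly away from the robot, so its front face is the one at x = -21 mm
- wheel_c (a point): the larger of the two turned bright wheels, 58 mm diameter, 23 mm high, lying flat on the bench; point at its centre half-way up; z up; about 70 g; flat upper face to stand things on
- small_wheel_c (a point): the smaller wheel, 46 mm diameter, 21 mm high, lying flat; it must stay where it is; point at its centre half-way up
- nut_c (a point): black hexagon clamping nut, lying flat, 18 mm across flats (its x) x 21 mm (its y) x 14 mm high; point at its centre half-way up; grasp it across its x, which starts roughly along world y
- stud_c (a point): plain threaded stud, 10 mm diameter, 90 mm long, lying on the bench; point at its centre; its y axis runs along its length and starts pointing roughly away from the robot
- collet_c (a point): grey tapered spring collet standing upright on its wide face, 26 mm diameter at the foot, 31 mm high; point on its axis half-way up; z up
- mill (a point): fixed obstacle: milling machine; the point marks the top of its handwheel in mid-bench. Slide with this wheel: x over 0.45, y -0.08 to 0.14, up to 0.11 m high; long table: x over 0.59, 0.165 m high, its rotary table at y 0.22-0.38 0.28 m; grey second wheel: x 0.55-0.6, y 0.15-0.28, up to 0.25 m high. Carry things across above 0.28 m; near its table keep a wide gripper's long side along y

How it is judged:
At the end, for the whole second after the job is handed in: Wheel flat on the setup block and nut flat on the wheel, each centred to 12 mm; stud axis 41-71 mm before the V block's centre, centred to 15 mm, parallel to 0.17 rad; collet upright, under 115 mm from each block's centre, within 25 mm of the setup block's y axis; all at rest (horizontal distance between wheel_c and block below 0.012 m and z of wheel_c in the frame of block between 0.033 and 0.04 m and angle between each of wheel_c, nut_c, collet_c's own z axis and vertical below 0.1 rad and horizontal distance between nut_c and wheel_c below 0.012 m and z of nut_c in the frame of block between 0.051 and 0.059 m and x of stud_c in the frame of vee between -0.071 and -0.041 m and y of stud_c in the frame of vee between -0.015 and 0.015 m and angle between the y axis of stud_c and the y axis of vee, either way round below 0.17 rad and height (world z) of stud_c below 0.009 m and horizontal distance between collet_c and block below 0.115 m and horizontal distance between collet_c and vee below 0.115 m and x of collet_c in the frame of block between -0.025 and 0.025 m and height (world z) of collet_c below 0.02 m and linear speed of each of wheel, nut, stud, collet below 0.02 m/s); the robot touches nothing.
It fails at once if the setup block is shifted by more than 12 mm (distance of block from where it was at the start of the episode above 0.012 m).
It fails at once if the V block is shifted by more than 12 mm (distance of vee from where it was at the start of the episode above 0.012 m).
It fails at once if the smaller wheel is moved by more than 12 mm (distance of small_wheel_c from where it was at the start of the episode above 0.012 m).
It also fails if it takes over 128 s, if anything falls off the work surface, if the arm or the gripper's body presses on something with over 40 N, if the wrist force passes 120 N, or if a joint passes its speed limit or range.

### The arm

A 6-joint arm with a two-finger parallel gripper is mounted at the origin on a cart in front of the work surface, level with it; the furniture and walls round the work are solid. World frame = base frame: x ahead of the robot, y to its left, z up, the work surface at z = 0. Lengths are in m, angles in rad, forces in N, time in s.
With the tool pointing down it reaches from about 0.35 to 0.725 m from the base axis. Payload 4.3 kg.
Tool frame: the origin (TCP) lies at the very end of the fingers, on their centre line; the grasp point (between the pads) lies 19 mm behind it; z points along the fingers, y is the line along which they close (so a half turn about z gives the same grasp; the last joint's range is limited). The gripper opens to 85 mm and grips with 20 to 120 N. Pads are 22 mm wide; open, the fingers measure 114 mm over their backs; the gripper's body (76 mm by 85 mm) begins 54 mm behind the grasp point. The pads swing forward as they close: fully open they stand 13 mm farther back than shut.
Start: joints at [1.204, 0.377, 0.081, 1.274, 0, 1.46], TCP at [0.146, 0.556, 0.231] pointing down, gripper open.
Joint ranges: [-2.72, 2.72], [-0.84, 1.66], [-1.02, 1.22], [-1.77, 2.12], [-1.37, 1.28], [-3.14, 3.14]. Speed limits (rad/s): [2.57, 2.57, 3.14, 3.14, 3.14, 3.14].

### API

Orientations are given as a 3x3 rotation matrix whose columns are the frame's x, y, z axes.
In Python, from workcell import robot gives the robot as it stands.
- The arm moves only by the shell command python3 -m handwheel 'ROWS' [FORCE]. ROWS is text: rows parted by semicolons, each of 5 numbers parted by spaces: the opening, from 0 (shut) to 1 (fully open), then the shift along the world's x, y, z in m, then the turn about the world's z in degrees. A call has 1 to 12 rows; each row shifts and turns the commanded pose from where the row before left it; what a row does not reach is not made up. A row lasts 1/8 s, in which the tool goes at most 62.5 mm and 10.7 degrees, less where a joint would pass 70% of its speed; a pose out of reach is approached as far as the arm can. A call with a gripper value outside its range is refused whole. The fingers move at their own pace and stop on an object; FORCE is the grip in N (left out, the last holds). Time passes only in rows, so rows that do not move let the fingers close. It gives the time, the measured TCP pose, the force, the opening and the grip force at its end, in the units of the state.
- robot.read_state(): the state, without advancing time (a new reading comes with each control period).
- robot.get_image(name): name is "scene" or "top" or "wrist"; returns a dict with "color" (400x640x3 uint8, red, green, blue), "depth" (400x640 float32, m along the optical axis (not along the pixel's ray), 0 where there is no reading), "fx", "fy", "cx", "cy" (pixels), "R" (3x3) and "t" (3): a world point X has camera coordinates R X + t; the wrist camera has in their place "tool_from_camera" (4x4, takes a point from camera to tool coordinates, whose origin is the TCP and whose axes are the flange's). Camera axes: x right, y down, z forward; pixel columns grow to the right and rows downward; lengths in m; the calibration is good to about 2 mm. A picture is of the moment at which its call begins: read the wrist's pose just before it.
- robot.close_job(): hands the job in; it is judged then, once.
Trained networks look in a picture, given as the dict that the camera call returned (one of the last four; its "shot" number tells which), for a name from the list of things; names that differ only in an ending like _2 or _b are one class to them, and where a whole thing is asked for, a point or a joint stands for the part that bears it (a point fixed in the world has none). Each returns a list of dicts, best first, with "score" (0 to 1); they miss things now and then, are a little off and sometimes report something else, mostly with a low value. They report only what shows in the picture. A call takes as long as a camera call.
- robot.cut_out(picture, target): "pixels" (400x640 bool, what is visible of it) and "bbox" ([centre column, centre row, width, height] in pixels, round what is visible of it).
- robot.spot_point(picture, target): "xy" ([column, row] in pixels: a listed point, or the origin of a listed thing).
The state is a dict: "time_s": time; "qpos": joint angles; "qd": joint speeds; "tau": joint torques, N m; "tool_pos": TCP position; "orientation": TCP orientation; "ft_force": force on the tool from outside, world axes, zero at the start; "ft_torque": the same for the moment, N m; "gripper_width": finger opening in m; "grip_force": force on a finger pad.
Only numpy, scipy, OpenCV 4.12 (cv2) and the standard library are available. Lean on these libraries where they do the work, as an engineer would, in place of code of your own. Each camera call takes 0.05 s, during which the arm holds its last target. There are 200 camera calls.

## Working session

There is one attempt and no reset: what is moved stays moved. The work goes in short steps, Python scripts to look and compute and a shell command to move; the robot and the scene stay as the last step left them, time stands still between calls to the robot, and variables do not carry over. Pictures are saved under pics/ and viewed, at most 14 in all, crops included, and the job is handed in when it is done.

```bash
mkdir -p pics
cat > h.py <<'E'
import numpy as np, cv2
from workcell import robot
def save(p,n): cv2.imwrite('pics/'+n, cv2.cvtColor(p['color'],cv2.COLOR_RGB2BGR))
def cam(p,st=None):
    if 'R' in p: R=np.array(p['R']);t=np.array(p['t']); return R.T,-R.T@t
    T=np.array(p['tool_from_camera']);Ro=np.array(st['orientation'])
    return Ro@T[:3,:3], Ro@T[:3,3]+np.array(st['tool_pos'])
def ray(p,uv,z,st=None):
    Rw,c=cam(p,st); d=Rw@np.array([(uv[0]-p['cx'])/p['fx'],(uv[1]-p['cy'])/p['fy'],1])
    return c+d*(z-c[2])/d[2]
def cloud(p,m,st=None):
    v,u=np.nonzero(m&(p['depth']>0)); d=p['depth'][v,u]
    Rw,c=cam(p,st); return (Rw@np.array([(u-p['cx'])/p['fx']*d,(v-p['cy'])/p['fy']*d,d])).T+c
def rect(P,top=0.004):
    z=np.percentile(P[:,2],90); Q=P[P[:,2]>z-top]
    r=cv2.minAreaRect((Q[:,:2]*1000).astype(np.float32))
    return z,np.round(r[0],1),np.round(r[1],1),round(r[2],1)
Z=dict(block=0,vee=0,wheel_c=.0115,small_wheel_c=.0105,nut_c=.007,stud_c=.005,collet_c=.0155)
def look(name,targets):
    st=robot.read_state(); p=robot.get_image(name)
    for t in targets:
        s=robot.spot_point(p,t); c=robot.cut_out(p,t)
        for q in s[:2]: print(name,t,'pt',round(q['score'],2),np.round(q['xy']),np.round(ray(p,q['xy'],Z[t],st),4))
        for q in c[:2]:
            P=cloud(p,np.array(q['pixels']),st)
            if len(P)>10: print('   cut',round(q['score'],2),np.round(q['bbox']),len(P),'rect',*rect(P))
    return p,st
E
python3 - <<'E'
from h import *
for n in('top','scene'):
    p,st=look(n,list(Z)); save(p,n+'0.png')
print(st['time_s'],st['orientation'],st['tool_pos'])
E
```

```text
top block pt 0.9 [390. 198.] [ 0.5121 -0.1635  0.    ]
   cut 0.59 [391. 197.  28.  18.] 374 rect 0.02631781609219568 [ 515.4 -161.1] [74.3 50.6] 86.0
top vee pt 0.67 [451. 198.] [ 0.5054 -0.3614  0.    ]
   cut 0.63 [453. 197.  19.  14.] 244 rect 0.03726076163817145 [ 504.5 -357. ] [45.4 39.5] 87.1
   cut 0.46 [278. 226.  17.  17.] 272 rect 0.02111815676632267 [428.6 197.3] [54.3 57.4] 86.7
top wheel_c pt 0.61 [279. 224.] [0.4353 0.1965 0.0115]
   cut 0.78 [278. 226.  19.  19.] 268 rect 0.021155077067174413 [429.1 197.7] [55.1 55.6] 15.4
top small_wheel_c pt 0.46 [188. 200.] [0.522  0.4893 0.0105]
   cut 0.52 [190. 201.  17.  13.] 181 rect 0.019809065460909325 [521.  482.6] [42.1 40.7] 51.7
top nut_c pt 0.5 [213. 235.] [0.4071 0.4056 0.007 ]
top stud_c pt 0.55 [240. 227.] [0.4324 0.322  0.005 ]
   cut 0.46 [243. 228.   8.  25.] 96 rect 0.01071830083463321 [428.5 310.2] [ 8.6 82.6] 77.9
top collet_c pt 0.37 [221. 199.] [0.5225 0.3805 0.0155]
   cut 0.5 [223. 195.   9.   7.] 62 rect 0.03112460241366528 [535.5 382.6] [14.2 16.7] 7.2
scene block pt 0.51 [342. 171.] [ 0.5198 -0.1687  0. 
[... 262 characters left out ...]
all_wheel_c pt 0.62 [237. 292.] [0.5314 0.4778 0.0105]
   cut 0.44 [236. 296.  14.  18.] 184 rect 0.020132301194218185 [521.6 488.6] [42.1 42.8] 86.5
scene nut_c pt 0.38 [276. 291.] [0.4254 0.4049 0.007 ]
scene stud_c pt 0.42 [290. 269.] [0.4349 0.3144 0.005 ]
   cut 0.42 [236. 295.  14.  18.] 186 rect 0.020100034691125312 [521.6 488.6] [42.1 42.8] 86.5
scene collet_c pt 0.37 [254. 269.] [0.5339 0.3836 0.0155]
   cut 0.44 [253. 270.  11.  13.] 65 rect 0.03230575620603484 [534.8 387.2] [16.5 18.2] 37.5
0.75 [[-9.67202291e-01  2.54007330e-01  6.91410713e-05]
 [ 2.54007339e-01  9.67202275e-01  1.75398354e-04]
 [-2.23209338e-05  1.87208029e-04 -9.99999982e-01]] [0.14607184 0.55620605 0.23137067]
```

View pics/top0.png

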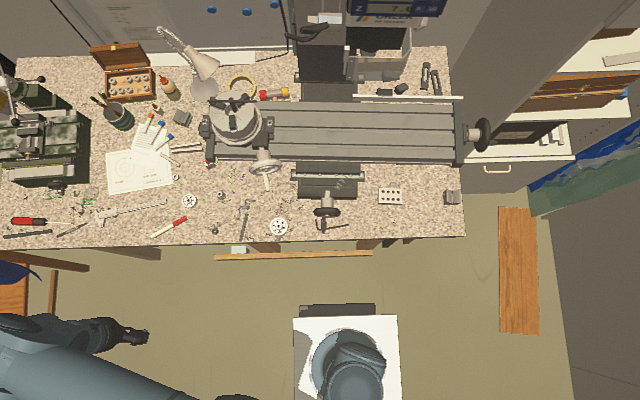

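View pics/scene0.png

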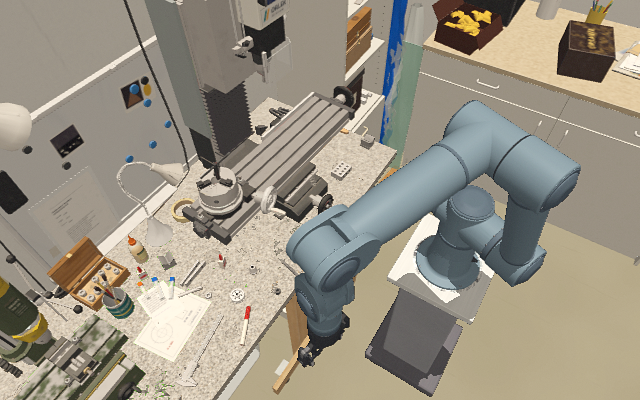

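The top view shows the large wheel at (279,227), small wheel (190,201), setup block (391,197) and V block (453,197), matching the network positions. The scene view agrees, and the arm is clear on the left. I'll go above the large wheel.

```bash
python3 -m handwheel '1 0.032 -0.04 0.01 2; 1 0.032 -0.04 0.01 2; 1 0.032 -0.04 0.01 2; 1 0.032 -0.04 0.01 2; 1 0.032 -0.04 0.01 2; 1 0.032 -0.04 0.01 2; 1 0.032 -0.04 0.01 2; 1 0.032 -0.04 0 1; 1 0 0 0 0; 1 0 0 0 0' 40
python3 - <<'E'
from h import *
p,st=look('wrist',['wheel_c','stud_c','nut_c','collet_c','small_wheel_c']); save(p,'w1.png')
E
```

```text
time_s: 2.75
tool_pos: [0.4017, 0.2364, 0.3013]
orientation: [[-1.0, -0.005, -0.001], [-0.005, 1.0, 0.0], [0.001, 0.001, -1.0]]
ft_force: [-0.1, -0.2, 0.1]
gripper_width: 0.0855
grip_force: 0.0
wrist wheel_c pt 0.87 [298. 194.] [0.4361 0.1968 0.0115]
   cut 0.6 [299. 195.  41.  40.] 1085 rect 0.024126199375675995 [431.4 197.8] [55.1 57.2] 71.8
wrist stud_c pt 0.72 [372. 193.] [0.4365 0.3129 0.005 ]
   cut 0.81 [372. 192.  19.  54.] 335 rect 0.011747359049417849 [433.2 311.9] [ 9.2 88.4] 76.8
wrist nut_c pt 0.69 [430. 182.] [0.4185 0.4025 0.007 ]
   cut 0.72 [431. 186.  14.  18.] 151 rect 0.016997165594521357 [423.3 402.1] [17.6 17.7] 5.7
wrist collet_c pt 0.46 [413. 256.] [0.5392 0.3847 0.0155]
   cut 0.61 [414. 255.  20.  17.] 130 rect 0.023567984114974183 [468.3 326.7] [177.9  22.2] 39.3
wrist small_wheel_c pt 0.92 [477. 247.] [0.5263 0.4897 0.0105]
   cut 0.85 [475. 246.  36.  27.] 707 rect 0.021914263592909888 [523.9 486.1] [45.3 43.2] 45.1
```

View pics/w1.png

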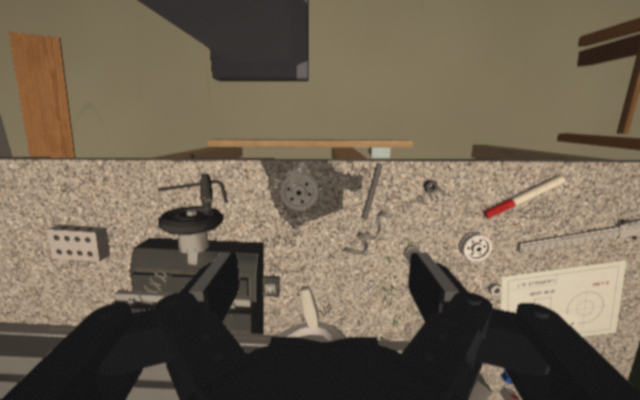

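The wrist view shows the wheel at (298,193), stud (372,192), nut (431,186), collet (413,255) and small wheel (477,247). All agree with the top view. Descending over the wheel.

```bash
python3 -m handwheel '1 0.01 -0.012 -0.055 0; 1 0.01 -0.013 -0.055 0; 1 0.011 -0.013 -0.055 0; 1 0 0 0 0; 1 0 0 0 0'
python3 - <<'E'
from h import *
p,st=look('wrist',['wheel_c']); save(p,'w2.png')
p,st=look('wrist',['wheel_c'])
E
```

```text
time_s: 3.92
tool_pos: [0.4338, 0.1987, 0.1378]
orientation: [[-1.0, -0.005, 0.001], [-0.005, 1.0, 0.001], [-0.001, 0.001, -1.0]]
ft_force: [0.6, -0.2, 0.9]
gripper_width: 0.0857
grip_force: 0.0
wrist wheel_c pt 0.67 [322. 198.] [0.4334 0.1973 0.0115]
   cut 0.67 [323. 196.  62.  61.] 2834 rect 0.023987968169322672 [431.3 199. ] [56.7 57.3] 65.7
wrist wheel_c pt 0.87 [324. 196.] [0.4335 0.2004 0.0115]
   cut 0.49 [438. 194.  37.  87.] 914 rect 0.011653214303349575 [433.4 311.8] [ 9.8 89.5] 77.5
```

View pics/w2.png

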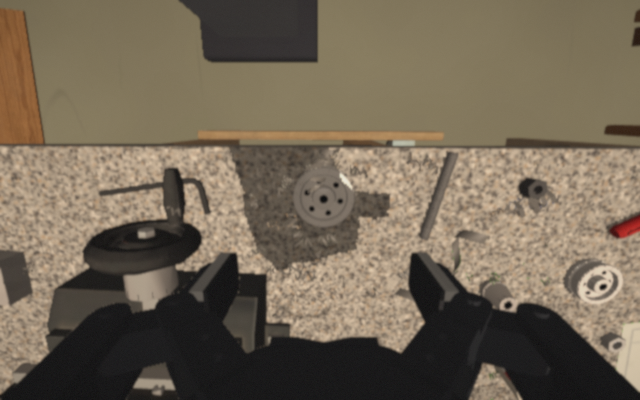

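The wheel sits centred at (323,197), between the open fingers. Descend and grip.

```bash
python3 -m handwheel '0.88 -0.0015 0.001 -0.045 0; 0.88 0 0 -0.045 0; 0.88 0 0 -0.035 0; 0.88 0 0 -0.01 0; 0.88 0 0 0 0; 0.4 0 0 0 0; 0.4 0 0 0 0; 0.4 0 0 0 0; 0.4 0 0 0 0; 0.4 0 0 0 0;0.4 0 0 0 0' 40
```

```text
time_s: 5.6
tool_pos: [0.4332, 0.1997, 0.0033]
orientation: [[-1.0, -0.005, 0.004], [-0.005, 1.0, 0.001], [-0.004, 0.001, -1.0]]
ft_force: [-1.6, 0.4, 6.2]
gripper_width: 0.0566
grip_force: 42.3
```

```bash
python3 -m handwheel '0.4 0 0 0.03 0; 0.4 0 0 0.06 0; 0.4 0 0 0.06 0; 0.4 0 0 0.06 0; 0.4 0 0 0.06 0; 0.4 0.01 -0.055 0.02 0; 0.4 0.01 -0.06 0 0; 0.4 0.015 -0.06 0 0; 0.4 0.015 -0.06 0 0; 0.4 0.015 -0.06 0 0;  0.4 0.015 -0.06 0 0; 0.4 0 0 0 0'
python3 -m handwheel '0.4 0 0 0 0; 0.4 0 0 0 0'
python3 - <<'E'
from h import *
p,st=look('wrist',['block','vee']); save(p,'w3.png')
p,st=look('top',['block','vee'])
E
```

```text
time_s: 7.1
tool_pos: [0.5122, -0.1599, 0.2917]
orientation: [[-1.0, 0.001, 0.002], [0.001, 1.0, -0.001], [-0.002, -0.001, -1.0]]
ft_force: [-0.6, 1.7, -1.4]
gripper_width: 0.0565
grip_force: 42.9
time_s: 7.35
tool_pos: [0.5114, -0.1545, 0.292]
orientation: [[-1.0, -0.007, 0.001], [-0.007, 1.0, 0.0], [-0.001, 0.0, -1.0]]
ft_force: [0.5, 0.4, 0.2]
gripper_width: 0.0566
grip_force: 42.9
wrist block pt 0.64 [320. 176.] [ 0.5191 -0.1596  0.    ]
   cut 0.76 [324. 177.  56.  40.] 1830 rect 0.027846421317797944 [ 518.8 -159.6] [75. 50.] 85.8
wrist vee pt 0.94 [188. 167.] [ 0.506  -0.3612  0.    ]
   cut 0.6 [182. 172.  44.  30.] 1336 rect 0.03997135977550639 [ 508.4 -356.6] [45.9 42. ] 87.2
top block pt 0.68 [330. 210.] [0.4785 0.0339 0.    ]
top block pt 0.65 [390. 199.] [ 0.5077 -0.1645  0.    ]
   cut 0.67 [384. 197.  16.  12.] 176 rect 0.025925247745189117 [ 517.4 -142.2] [35.8 47.2] 87.2
top vee pt 0.47 [452. 199.] [ 0.5037 -0.3625  0.    ]
```

View pics/w3.png

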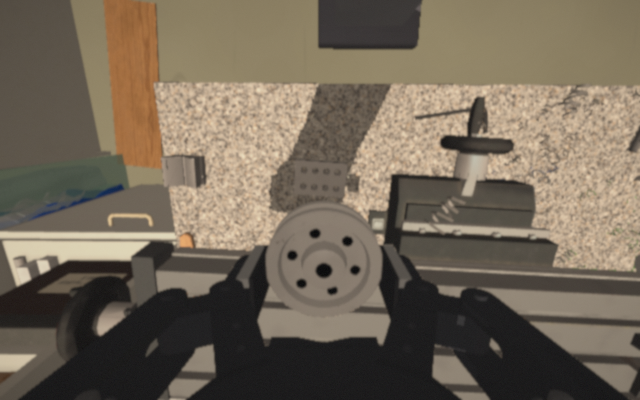

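The held wheel is centred at (324,262), the block at (323,177), and the V block at (183,172). The block is at about (0.518,-0.160) and rotated -4°. Moving above it.

```bash
python3 -m handwheel '0.4 0.0065 -0.0055 -0.055 0; 0.4 0 0 -0.055 0; 0.4 0 0 -0.055 0; 0.4 0 0 -0.045 0; 0.4 0 0 0 0; 0.4 0 0 0 0;0.4 0 0 0 0'
python3 - <<'E'
from h import *
p,st=look('wrist',['block']); save(p,'w4.png')
for q in robot.cut_out(p,'wheel_c')[:2]:
    P=cloud(p,q['pixels'],st); z=np.percentile(P[:,2],80); Q=P[abs(P[:,2]-z)<.004]
    print(q['score'],q['bbox'],z,cv2.minEnclosingCircle((Q[:,:2]*1000).astype(np.float32)),Q.mean(0), ray(p,q['bbox'][:2],st['tool_pos'][2]+.0195,st))
print([ (s['score'],ray(p,s['xy'],st['tool_pos'][2]+.008,st)) for s in robot.spot_point(p,'wheel_c')[:2]])
E
```

```text
time_s: 8.72
tool_pos: [0.5202, -0.1623, 0.084]
orientation: [[-1.0, -0.005, 0.005], [-0.005, 1.0, -0.002], [-0.005, -0.002, -1.0]]
ft_force: [-0.7, 0.0, -0.4]
gripper_width: 0.0564
grip_force: 43.0
wrist block pt 0.74 [325. 208.] [ 0.5185 -0.1609  0.    ]
   cut 0.59 [330. 204. 111.  55.] 3033 rect 0.027602962173104754 [ 507.5 -159. ] [75.3 36.3] 84.6
0.75 [323.4, 260.6, 117.4, 119.0] 0.10291714055178261 ((518.009765625, -161.8569793701172), 29.45703887939453) [ 0.51641411 -0.16203947  0.10267427] [ 0.51380947 -0.16217178  0.10345512]
[(0.78, array([ 0.52018489, -0.16237857,  0.09195512]))]
```

View pics/w4.png

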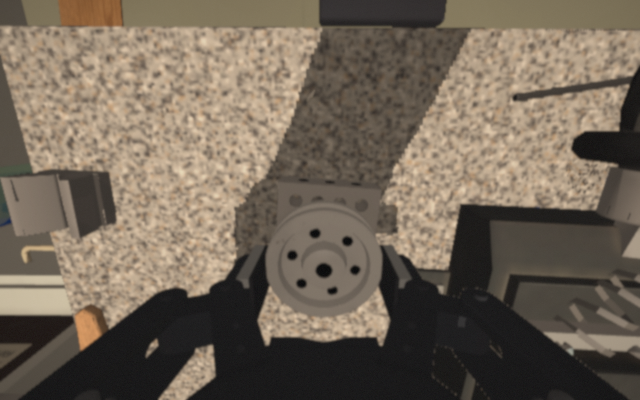

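The wheel at (323,261) is directly over the block, with the block's front edge visible at row 181. Lower and release.

```bash
python3 -m handwheel '0.4 -0.002 0.002 -0.03 0; 0.4 0 0 -0.018 0; 0.4 0 0 -0.005 0; 0.4 0 0 -0.001 0; 0.4 0 0 -0.001 0; 0.4 0 0 0 0; 0.4 0 0 0 0'
```

```text
time_s: 9.85
tool_pos: [0.515, -0.1588, 0.0283]
orientation: [[-1.0, -0.005, -0.001], [-0.005, 1.0, 0.001], [0.001, 0.001, -1.0]]
ft_force: [-7.7, 3.0, 13.7]
gripper_width: 0.0563
grip_force: 44.4
```

```bash
python3 -m handwheel '0.75 0 0 0 0; 0.85 0 0 0 0; 0.85 0 0 0 0; 0.85 0 0 0 0; 0.85 0 0 0.03 0; 0.85 0 0 0.06 0; 0.85 0 0 0.06 0; 0.85 0 0 0.06 0; 0.85 0 0 0.05 0; 0.85 0 0 0 0; 0.85 0 0 0 0'
python3 - <<'E'
from h import *
p,st=look('wrist',['wheel_c','block','vee']); save(p,'w5.png')
E
```

```text
time_s: 11.22
tool_pos: [0.5159, -0.1593, 0.2856]
orientation: [[-1.0, -0.005, -0.001], [-0.005, 1.0, 0.0], [0.001, 0.0, -1.0]]
ft_force: [-0.7, 0.3, -0.5]
gripper_width: 0.0724
grip_force: 0.0
wrist wheel_c pt 0.86 [322. 176.] [ 0.5203 -0.1619  0.0115]
   cut 0.85 [322. 179.  46.  46.] 1431 rect 0.04900416591147466 [ 513.6 -159. ] [55.7 56.3] 89.7
   cut 0.77 [324. 175.  57.  37.] 549 rect 0.028001094784584846 [ 518.5 -159.7] [75.  49.5] 86.1
wrist vee pt 0.72 [191. 166.] [ 0.5069 -0.3584  0.    ]
   cut 0.7 [185. 171.  48.  32.] 1377 rect 0.04014337380381715 [ 508.6 -356.8] [46.5 41.8] 88.1
   cut 0.37 [323. 176.  44.  46.] 1374 rect 0.04903237601611261 [ 513.1 -159.5] [54.1 56.3] 63.2
```

View pics/w5.png

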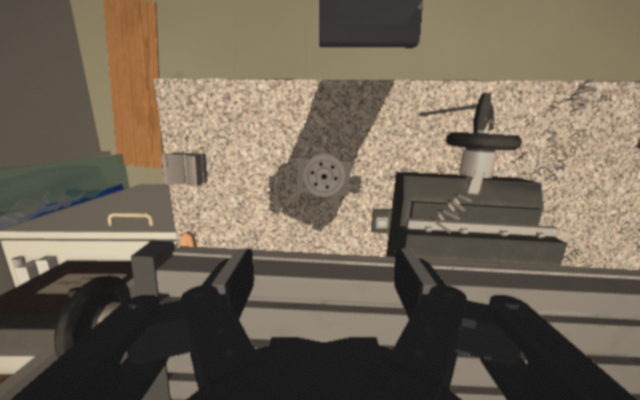

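The wheel lies flat on the block at (324,176); in the same view it is 5 mm forward of the block's centre, which is within tolerance. Now the nut.

```bash
python3 -m handwheel '0.85 -0.0095 0.05 0.005 0; 0.85 -0.0095 0.058 0 0; 0.85 -0.0095 0.058 0 0; 0.85 -0.0095 0.058 0 0; 0.85 -0.0095 0.058 0 0; 0.85 -0.0095 0.058 0 0; 0.85 -0.0095 0.058 0 0; 0.85 -0.0095 0.058 0 0; 0.85 -0.0095 0.058 -0.04 0; 0.6 -0.0095 0.047 -0.055 0; 0.6 0 0 -0.055 0; 0.6 0 0 0 0'
python3 -m handwheel '0.6 0 0 0 0; 0.6 0 0 0 0'
python3 - <<'E'
from h import *
p,st=look('wrist',['nut_c','collet_c','stud_c']); save(p,'w6.png')
E
```

```text
time_s: 13.08
tool_pos: [0.4189, 0.3851, 0.1487]
orientation: [[-1.0, -0.006, -0.01], [-0.006, 1.0, -0.008], [0.01, -0.008, -1.0]]
ft_force: [-0.6, -0.5, 0.3]
gripper_width: 0.0511
grip_force: 0.0
time_s: 13.32
tool_pos: [0.4259, 0.389, 0.1575]
orientation: [[-1.0, -0.004, 0.005], [-0.004, 1.0, 0.004], [-0.005, 0.004, -1.0]]
ft_force: [-0.0, -0.1, 0.2]
gripper_width: 0.0512
grip_force: 0.0
wrist nut_c pt 0.58 [336. 188.] [0.4213 0.4031 0.007 ]
   cut 0.6 [336. 187.  18.  22.] 279 rect 0.016517075184552577 [422.5 402.7] [18.  17.8] 19.4
wrist collet_c pt 0.9 [318. 288.] [0.5365 0.3844 0.0155]
   cut 0.88 [321. 292.  26.  36.] 579 rect 0.03350624314004298 [537.8 384.9] [16.6 17.4] 29.4
   cut 0.47 [417. 270.  29.  28.] 407 rect 0.020692968410236934 [468.8 468.7] [139.2  15.6] 32.4
wrist stud_c pt 0.88 [251. 197.] [0.432  0.3127 0.005 ]
   cut 0.56 [251. 198.  21.  81.] 717 rect 0.01171745641972235 [433.7 313.6] [11.9 89.8] 77.4
```

View pics/w6.png

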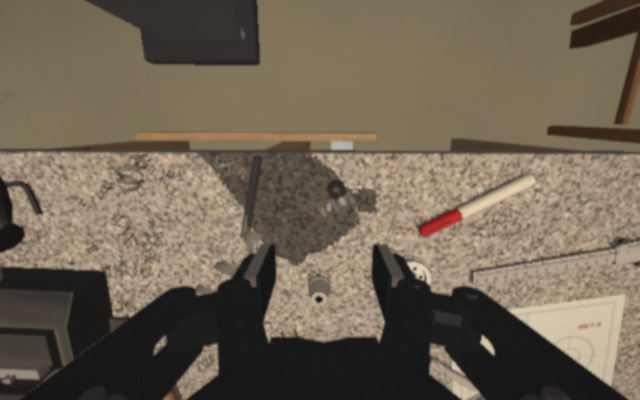

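The nut is at (336,188), the collet at (319,290) and the stud at (251,198), and nothing is near the nut. Descend and grip it.

```bash
python3 -m handwheel '0.5 -0.004 0.0137 -0.05 0; 0.5 0 0 -0.05 0; 0.5 0 0 -0.04 0; 0.5 0 0 -0.0145 0; 0.5 0 0 0 0; 0.5 0 0 0 0; 0 0 0 0 0; 0 0 0 0 0; 0 0 0 0 0; 0 0 0 0 0; 0 0 0 0 0' 30
```

```text
time_s: 15.05
tool_pos: [0.4203, 0.4022, 0.0005]
orientation: [[-1.0, -0.005, 0.002], [-0.005, 1.0, 0.001], [-0.002, 0.001, -1.0]]
ft_force: [-0.7, -0.8, 6.5]
gripper_width: 0.02
grip_force: 29.3
```

```bash
python3 -m handwheel '0 0 0 0.03 0; 0 0 0 0.05 0; 0 0 0 0.05 0; 0 0 0 0.05 0; 0 0 0 0.05 0; 0 0 0 0.05 0;0 0 0 0.01 0; 0 0 0 0 0'
python3 - <<'E'
from h import *
p,st=look('wrist',['nut_c']); cv2.imwrite('pics/w7.png',cv2.resize(cv2.cvtColor(p['color'][200:340,230:410],cv2.COLOR_RGB2BGR),None,fx=4,fy=4,interpolation=cv2.INTER_CUBIC))
E
```

```text
time_s: 16.05
tool_pos: [0.4198, 0.4018, 0.2896]
orientation: [[-1.0, -0.005, 0.001], [-0.005, 1.0, 0.001], [-0.001, 0.001, -1.0]]
ft_force: [0.1, 1.0, -0.3]
gripper_width: 0.0204
grip_force: 29.3
wrist nut_c pt 0.8 [324. 263.] [0.57   0.4032 0.007 ]
   cut 0.68 [323. 265.  39.  47.] 1355 rect 0.30540562351618245 [421.9 401.8] [18.1 20.2] 38.1
```

View pics/w7.png

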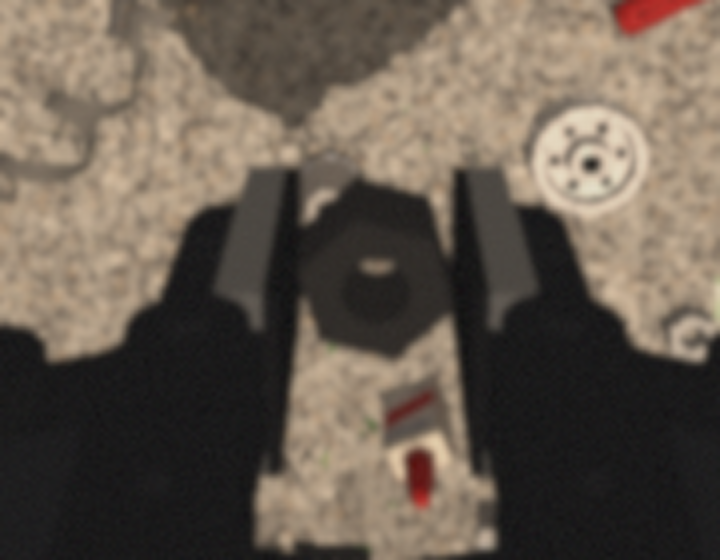

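The nut is held at a 15° skew but level, centred at about (324,265) in the full image. That is fine for placing. Carry it to the wheel.

```bash
python3 -m handwheel '0 0.0093 -0.05 0.01 0; 0 0.0093 -0.057 0 0; 0 0.0093 -0.057 0 0; 0 0.0093 -0.057 0 0; 0 0.0093 -0.057 0 0; 0 0.0093 -0.057 0 0; 0 0.0093 -0.057 0 0; 0 0.0093 -0.057 0 0; 0 0.0093 -0.057 0 0; 0 0.0093 -0.055 -0.03 0; 0 0 0 -0.05 0; 0 0 0 -0.05 0'
python3 -m handwheel '0 0 0 -0.05 0; 0 0 0 0 0; 0 0 0 0 0; 0 0 0 0 0'
python3 - <<'E'
from h import *
p,st=look('wrist',['wheel_c','nut_c'])
print(st['tool_pos'],[(s['score'],ray(p,s['xy'],.0365,st)) for s in robot.spot_point(p,'wheel_c')])
print(st['tool_pos'],[(s['score'],ray(p,s['xy'],st['tool_pos'][2]+.0065,st)) for s in robot.spot_point(p,'nut_c')])
save(p,'w8.png')
E
```

```text
time_s: 17.7
tool_pos: [0.5113, -0.1593, 0.1668]
orientation: [[-1.0, -0.003, -0.002], [-0.003, 1.0, 0.001], [0.002, 0.001, -1.0]]
ft_force: [-0.4, 0.4, -1.2]
gripper_width: 0.0201
grip_force: 29.4
time_s: 18.2
tool_pos: [0.5144, -0.1594, 0.1224]
orientation: [[-1.0, -0.005, 0.004], [-0.005, 1.0, -0.002], [-0.004, -0.002, -1.0]]
ft_force: [0.3, 0.5, -0.1]
gripper_width: 0.0201
grip_force: 29.5
wrist wheel_c pt 0.7 [322. 209.] [ 0.5213 -0.161   0.0115]
   cut 0.58 [324. 211.  73.  72.] 4028 rect 0.04897514645248367 [ 513.4 -158.3] [57.9 56.5] 16.9
wrist nut_c pt 0.79 [325. 265.] [ 0.5817 -0.1579  0.007 ]
   cut 0.86 [322. 265.  39.  47.] 1314 rect 0.13822712567086148 [ 516.6 -159.2] [20.1 17.9] 16.1
[ 0.5143697  -0.15939719  0.12240366] [(0.7, array([ 0.51377311, -0.1608688 ,  0.0365    ]))]
[ 0.5143697  -0.15939719  0.12240366] [(0.79, array([ 0.51728723, -0.15860309,  0.12890366]))]
```

View pics/w8.png

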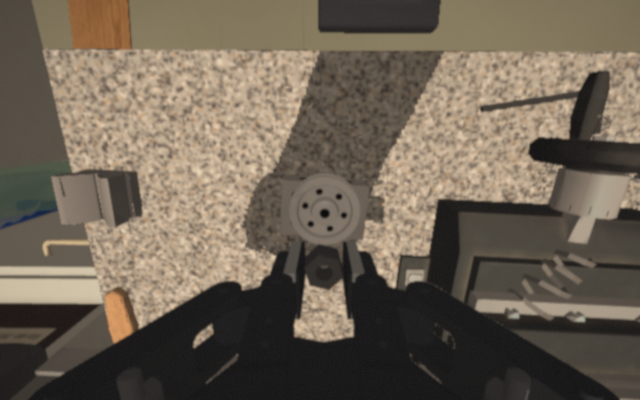

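The wheel is at (324,211) on the block and the held nut at (323,265); shift by -3.5 mm in x and lower.

```bash
python3 -m handwheel '0 -0.0035 0 -0.035 0; 0 0 0 -0.028 0; 0 0 0 -0.008 0; 0 0 0 -0.002 0; 0 0 0 -0.001 0; 0 0 0 0 0; 0 0 0 0 0'
```

```text
time_s: 19.42
tool_pos: [0.508, -0.1584, 0.0482]
orientation: [[-1.0, -0.005, -0.001], [-0.005, 1.0, -0.0], [0.001, -0.0, -1.0]]
ft_force: [-7.9, 2.8, 15.3]
gripper_width: 0.0191
grip_force: 37.5
```

```bash
python3 -m handwheel '0.3 0 0 0 0; 0.4 0 0 0 0; 0.4 0 0 0 0; 0.4 0 0 0.03 0; 0.5 0 0 0.06 0; 0.6 0 0 0.06 0; 0.6 0 0 0.06 0; 0.6 0 0 0.04 0; 0.6 0 0 0 0; 0.6 0 0 0 0'
python3 - <<'E'
from h import *
p,st=look('wrist',['wheel_c','nut_c','block','vee'])
cv2.imwrite('pics/w9.png',cv2.resize(cv2.cvtColor(p['color'][130:230,250:410],cv2.COLOR_RGB2BGR),None,fx=4,fy=4,interpolation=cv2.INTER_CUBIC))
E
```

```text
time_s: 20.68
tool_pos: [0.5088, -0.1586, 0.2952]
orientation: [[-1.0, -0.005, -0.001], [-0.005, 1.0, 0.0], [0.001, 0.0, -1.0]]
ft_force: [-0.2, -0.3, -0.9]
gripper_width: 0.0515
grip_force: 0.0
wrist wheel_c pt 0.67 [322. 180.] [ 0.5201 -0.1601  0.0115]
   cut 0.57 [324. 181.  40.  46.] 1250 rect 0.04757794963608697 [ 513.2 -159.2] [56.6 56.1] 1.4
wrist nut_c pt 0.61 [324. 176.] [ 0.5149 -0.1577  0.007 ]
wrist nut_c pt 0.52 [506. 154.] [0.4801 0.1148 0.007 ]
   cut 0.6 [322. 179.  14.  15.] 173 rect 0.06465402781352564 [ 510.7 -158.4] [17.4 18.7] 89.8
   cut 0.9 [323. 180.  54.  38.] 470 rect 0.028007900006880998 [ 518.8 -159.5] [74.5 49.9] 86.0
wrist vee pt 0.63 [193. 169.] [ 0.5061 -0.36    0.    ]
   cut 0.73 [186. 174.  43.  32.] 1289 rect 0.040148813957169446 [ 508.2 -356.7] [45.6 41.2] 87.7
```

View pics/w9.png

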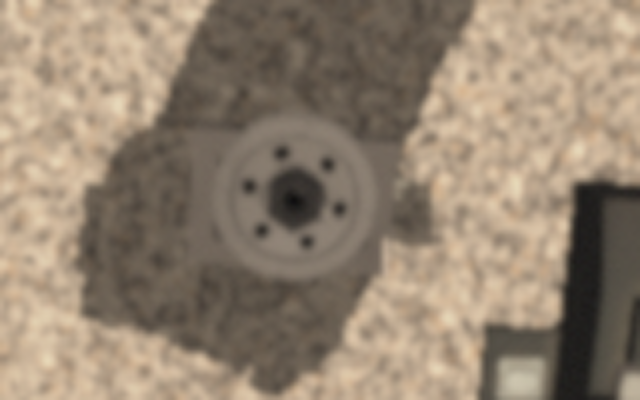

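Nut flat and centred on the wheel (at (323,179)), with the block unmoved. Next the collet.

```bash
python3 -m handwheel '0.6 0.003 0.05 0.01 0; 0.6 0.003 0.055 0 0; 0.6 0.003 0.055 0 0; 0.6 0.003 0.055 0 0; 0.6 0.003 0.055 0 0; 0.6 0.003 0.055 0 0; 0.6 0.003 0.055 0 0; 0.6 0.003 0.055 0 0; 0.6 0.003 0.055 0 0; 0.6 0.003 0.053 0 0; 0.6 0 0 -0.05 0; 0.6 0 0 -0.05 0'
python3 -m handwheel '0.6 0 0 -0.05 0; 0.6 0 0 0 0; 0.6 0 0 0 0; 0.6 0 0 0 0'
python3 - <<'E'
from h import *
p,st=look('wrist',['collet_c'])
E
```

```text
time_s: 22.62
tool_pos: [0.5399, 0.3861, 0.2052]
orientation: [[-1.0, -0.007, 0.003], [-0.007, 1.0, 0.002], [-0.003, 0.002, -1.0]]
ft_force: [0.4, -0.1, 0.1]
gripper_width: 0.0513
grip_force: 0.0
time_s: 23.12
tool_pos: [0.5411, 0.3855, 0.1595]
orientation: [[-1.0, -0.005, 0.005], [-0.005, 1.0, 0.003], [-0.005, 0.003, -1.0]]
ft_force: [-0.3, 0.2, -0.3]
gripper_width: 0.0511
grip_force: 0.0
wrist collet_c pt 0.97 [321. 192.] [0.5395 0.3839 0.0155]
   cut 0.71 [323. 191.  28.  33.] 545 rect 0.03354968334663385 [538.  384.9] [17.5 17.3] 48.8
```

```bash
python3 -m handwheel '0.6 -0.0015 -0.001 -0.05 0; 0.6 0 0 -0.05 0; 0.6 0 0 -0.04 0; 0.6 0 0 -0.0155 0; 0.6 0 0 0 0; 0.6 0 0 0 0; 0.1 0 0 0 0; 0.1 0 0 0 0; 0.1 0 0 0 0; 0.1 0 0 0 0; 0.1 0 0 0 0' 50
```

```text
time_s: 24.65
tool_pos: [0.5388, 0.3842, 0.0024]
orientation: [[-1.0, -0.005, 0.003], [-0.005, 1.0, 0.002], [-0.003, 0.002, -1.0]]
ft_force: [-1.2, 1.0, 5.5]
gripper_width: 0.0246
grip_force: 48.9
```

```bash
python3 -m handwheel '0.1 0 0 0.02 0; 0.1 0 0 0.06 0; 0.1 0 0 0.06 0; 0.1 0 0 0.06 0; 0.1 0 0 0.06 0; 0.1 0 0 0.05 0; 0.1 -0.002 -0.05 0 0; 0.1 -0.002 -0.056 0 0; 0.1 -0.002 -0.056 0 0; 0.1 -0.002 -0.056 0 0; 0.1 -0.002 -0.056 0 0; 0.1 -0.002 -0.056 0 0'
python3 -m handwheel '0.1 -0.002 -0.056 0 0; 0.1 -0.002 -0.056 0 0; 0.1 -0.002 -0.056 0 0; 0.1 -0.002 -0.056 0 0; 0.1 -0.002 -0.056 0 0; 0.1 -0.004 -0.03 -0.03 0; 0.1 0 0 -0.05 0; 0.1 0 0 -0.05 0; 0.1 0 0 -0.05 0; 0.1 0 0 -0.04 0; 0.1 0 0 0 0; 0.1 0 0 0 0'
python3 - <<'E'
from h import *
p,st=look('wrist',['collet_c','block','vee']); save(p,'w10.png')
E
```

```text
time_s: 26.15
tool_pos: [0.525, 0.0517, 0.3108]
orientation: [[-1.0, -0.005, 0.001], [-0.005, 1.0, 0.0], [-0.001, 0.0, -1.0]]
ft_force: [2.0, 0.2, -0.7]
gripper_width: 0.0242
grip_force: 49.2
time_s: 27.65
tool_pos: [0.5123, -0.2572, 0.0922]
orientation: [[-1.0, -0.005, 0.002], [-0.005, 1.0, -0.001], [-0.002, -0.001, -1.0]]
ft_force: [0.6, 0.3, -0.7]
gripper_width: 0.0241
grip_force: 49.3
wrist collet_c pt 0.74 [321. 267.] [ 0.561  -0.2589  0.0155]
   cut 0.62 [324. 267.  51.  70.] 2593 rect 0.12310541699333098 [ 511.2 -257.1] [18.4 17.9] 42.7
   cut 0.91 [449. 218. 116.  71.] 1846 rect 0.027524334596816954 [ 517.3 -160. ] [75.  52.4] 85.9
wrist vee pt 0.98 [204. 204.] [ 0.5094 -0.3597  0.    ]
   cut 0.97 [194. 213.  82.  66.] 4660 rect 0.04001975876559696 [ 508.  -356.7] [45.9 42.2] 87.6
```

View pics/w10.png

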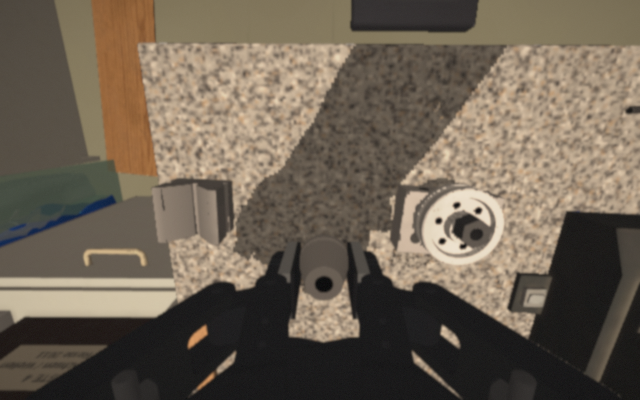

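The collet is held upright at (323,267), midway between the V block (194,213) and the setup block with wheel and nut (455,228). Lower it.

```bash
python3 -m handwheel '0.1 0 0 -0.045 0; 0.1 0 0 -0.035 0; 0.1 0 0 -0.007 0; 0.1 0 0 -0.002 0; 0.1 0 0 0 0; 0.1 0 0 0 0; 0.1 0 0 -0.001 0; 0.1 0 0 0 0'
```

```text
time_s: 29.0
tool_pos: [0.5124, -0.2573, 0.0024]
orientation: [[-1.0, -0.005, 0.002], [-0.005, 1.0, -0.001], [-0.002, -0.001, -1.0]]
ft_force: [-2.3, 1.3, 9.6]
gripper_width: 0.0249
grip_force: 50.4
```

```bash
python3 -m handwheel '0.25 0 0 0 0; 0.45 0 0 0 0; 0.45 0 0 0 0; 0.45 0 0 0 0; 0.45 0 0 0.03 0; 0.45 0 0 0.06 0; 0.45 0 0 0.06 0; 0.45 0 0 0.06 0; 0.45 0 0 0.06 0; 0.45 0 0 0.02 0;0.45 0 0 0 0'
python3 - <<'E'
from h import *
p,st=look('wrist',['collet_c','vee','block'])
print(np.round(st['qpos'],2))
E
```

```text
time_s: 30.38
tool_pos: [0.5125, -0.2573, 0.2922]
orientation: [[-1.0, -0.005, 0.003], [-0.005, 1.0, -0.002], [-0.003, -0.002, -1.0]]
ft_force: [-0.0, 0.1, -0.5]
gripper_width: 0.0384
grip_force: 0.0
wrist collet_c pt 0.47 [324. 170.] [ 0.5088 -0.2579  0.0155]
   cut 0.62 [325. 172.  19.  22.] 266 rect 0.03364260684027448 [ 512.3 -257.1] [17.1 17.1] 0.6
wrist vee pt 0.77 [258. 171.] [ 0.5134 -0.3588  0.    ]
   cut 0.76 [254. 170.  38.  33.] 1170 rect 0.04011477862940121 [ 508.6 -356.8] [45.5 42.1] 87.5
wrist block pt 0.91 [387. 172.] [ 0.5144 -0.1603  0.    ]
   cut 0.94 [391. 177.  60.  39.] 564 rect 0.02788312750142838 [ 518.2 -159.9] [74.9 51.1] 86.3
[-0.58  0.37  0.22  1.42  0.   -0.58]
```

The collet stands on its own between the blocks, and nothing moved. Now the stud.

```bash
python3 -m handwheel '0.4 -0.008 0.05 0.005 0; 0.4 -0.008 0.058 0 -1; 0.4 -0.008 0.058 0 -1; 0.4 -0.008 0.058 0 -1; 0.4 -0.008 0.058 0 -1; 0.4 -0.008 0.058 0 -2; 0.4 -0.008 0.058 0 -2; 0.4 -0.008 0.058 0 -2; 0.4 -0.008 0.058 0 -2; 0.4 -0.0075 0.056 0 -1; 0.4 0 0 -0.05 0; 0.4 0 0 -0.05 0'
python3 -m handwheel '0.4 0 0 -0.05 0; 0.4 0 0 0 0; 0.4 0 0 0 0; 0.4 0 0 0 0'
python3 - <<'E'
from h import *
p,st=look('wrist',['stud_c'])
q=robot.cut_out(p,'stud_c')[0]; P=cloud(p,q['pixels'],st);P=P[P[:,2]<.02]
print(P.mean(0),cv2.fitLine((P[:,:2]*1000).astype(np.float32),cv2.DIST_HUBER,0,.01,.01).ravel())
E
```

```text
time_s: 32.22
tool_pos: [0.4319, 0.3146, 0.1942]
orientation: [[-0.976, 0.218, 0.001], [0.218, 0.976, 0.001], [-0.001, 0.001, -1.0]]
ft_force: [0.2, 0.5, -1.6]
gripper_width: 0.0341
grip_force: 0.0
time_s: 32.72
tool_pos: [0.4339, 0.3144, 0.1482]
orientation: [[-0.975, 0.22, 0.004], [0.22, 0.975, 0.003], [-0.004, 0.003, -1.0]]
ft_force: [-1.1, 0.2, 0.7]
gripper_width: 0.0339
grip_force: 0.0
wrist stud_c pt 0.74 [319. 196.] [0.4351 0.3097 0.005 ]
   cut 0.62 [320. 193.   7.  86.] 785 rect 0.011664492262887127 [433.1 312.1] [ 9.4 87.4] 77.4
[0.43095788 0.31278307 0.01002324] [ 9.7526687e-01 -2.2103071e-01  4.3117844e+02  3.1293781e+02]
```

```bash
python3 -m handwheel '0.4 0 -0.002 -0.05 0; 0.4 0 0 -0.05 0; 0.4 0 0 -0.035 0; 0.4 0 0 -0.011 0; 0.4 0 0 0 0; 0.4 0 0 0 0; 0 0 0 0 0; 0 0 0 0 0; 0 0 0 0 0; 0 0 0 0 0; 0 0 0 0 0' 40
```

```text
time_s: 34.3
tool_pos: [0.4329, 0.3117, 0.0005]
orientation: [[-0.975, 0.22, 0.002], [0.22, 0.975, 0.001], [-0.002, 0.001, -1.0]]
ft_force: [-0.5, -1.6, 5.7]
gripper_width: 0.0074
grip_force: 41.6
```

```bash
python3 -m handwheel '0 0 0 0.02 0; 0 0 0 0.06 0; 0 0 0 0.06 0; 0 0 0 0.06 0; 0 0 0 0.06 0; 0 0 0 0.04 0; 0 0.0015 -0.05 0 -7; 0 0.0015 -0.056 0 -7; 0 0.0015 -0.056 0 -7; 0 0.0015 -0.056 0 -7; 0 0.0015 -0.056 0 -7; 0 0.0015 -0.056 0 -7'
python3 -m handwheel '0 0.0015 -0.056 0 -7; 0 0.0015 -0.056 0 -7; 0 0.0015 -0.056 0 -7; 0 0.0015 -0.056 0 -7; 0 0.0015 -0.056 0 -6; 0 0.003 -0.056 0 -4; 0 0 0 -0.05 0; 0 0 0 -0.05 0; 0 0 0 -0.05 0; 0 0 0 0 0; 0 0 0 0 0'
python3 - <<'E'
from h import *
p,st=look('wrist',['vee']); save(p,'w11.png')
q=robot.cut_out(p,'stud_c')[0]; P=cloud(p,q['pixels'],st);print(q['score'],q['bbox'],len(P)); P=P[abs(P[:,2]-st['tool_pos'][2]-.006)<.025]
print(P.mean(0),cv2.fitLine((P[:,:2]*1000).astype(np.float32),cv2.DIST_HUBER,0,.01,.01).ravel(),P.min(0),P.max(0))
E
```

```text
time_s: 35.8
tool_pos: [0.4407, -0.0203, 0.2996]
orientation: [[-0.574, 0.819, 0.001], [0.819, 0.574, 0.0], [-0.0, 0.001, -1.0]]
ft_force: [0.5, -1.0, 0.1]
gripper_width: 0.0079
grip_force: 40.4
time_s: 37.17
tool_pos: [0.4522, -0.3554, 0.1514]
orientation: [[0.047, 0.999, 0.002], [0.999, -0.047, -0.002], [-0.001, 0.002, -1.0]]
ft_force: [0.1, -1.9, -0.0]
gripper_width: 0.0075
grip_force: 40.4
wrist vee pt 0.6 [376. 190.] [ 0.5083 -0.3546  0.    ]
   cut 0.6 [384. 200.  52.  54.] 2476 rect 0.0401104758798283 [ 507.9 -356.9] [45.2 41.9] 87.5
0.6 [323.9, 257.6, 14.6, 160.5] 2713
[ 0.45279482 -0.3507157   0.16111844] [ 5.1884308e-02  9.9865311e-01  4.5276245e+02 -3.5064020e+02] [ 0.4458323  -0.40031868  0.15425954] [ 0.45923719 -0.31002509  0.18192593]
```

View pics/w11.png

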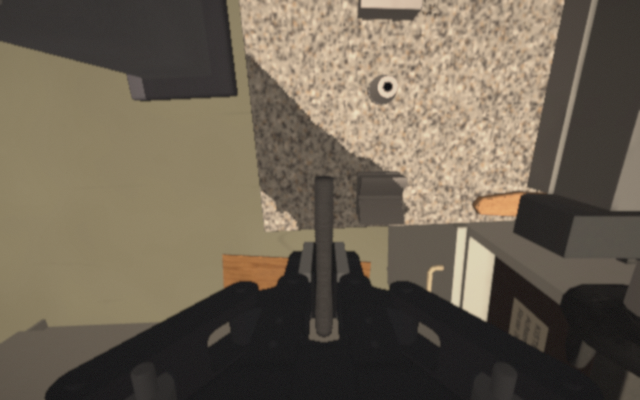

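The stud is held at (324,257), parallel to the V block front (V block at (384,200)) and centred on it; the collet stands at (384,88). Lower it.

```bash
python3 -m handwheel '0 0.0005 0.003 -0.05 0; 0 0 0 -0.05 0; 0 0 0 -0.04 0; 0 0 0 -0.008 0; 0 0 0 0 0; 0 0 0 -0.002 0; 0 0 0 0 0; 0 0 0 0 0'
```

```text
time_s: 38.38
tool_pos: [0.4527, -0.3524, 0.0005]
orientation: [[0.047, 0.999, 0.002], [0.999, -0.047, -0.002], [-0.001, 0.002, -1.0]]
ft_force: [-0.8, 0.2, 4.0]
gripper_width: 0.0079
grip_force: 41.2
```

```bash
python3 -m handwheel '0.15 0 0 0 0; 0.2 0 0 0 0; 0.2 0 0 0 0; 0.2 0 0 0 0; 0.2 0 0 0.02 0; 0.2 0 0 0.06 0; 0.2 0 0 0.06 0; 0.2 0 0 0.06 0; 0.2 0 0 0.06 0; 0.2 -0.01 0.04 0.03 0; 0.2 0 0.04 0 0; 0.2 0 0 0 0'
python3 -m handwheel '0.2 0 0 0 0; 0.2 0 0 0 0; 0.2 0 0 0 0'
python3 - <<'E'
from h import *
p,st=look('wrist',['vee','stud_c','collet_c','nut_c','wheel_c','block']); save(p,'w12.png')
p,st=look('top',['small_wheel_c','block','vee'])
E
```

```text
time_s: 39.88
tool_pos: [0.4411, -0.2693, 0.2896]
orientation: [[0.045, 0.999, -0.001], [0.999, -0.045, 0.001], [0.001, -0.001, -1.0]]
ft_force: [0.1, -0.6, -0.7]
gripper_width: 0.0172
grip_force: 0.0
time_s: 40.25
tool_pos: [0.4417, -0.2723, 0.2888]
orientation: [[0.048, 0.999, -0.001], [0.999, -0.048, 0.001], [0.0, -0.001, -1.0]]
ft_force: [0.8, 0.7, 0.6]
gripper_width: 0.0172
grip_force: 0.0
wrist vee pt 0.95 [369. 225.] [ 0.5109 -0.3609  0.    ]
   cut 0.78 [370. 229.  33.  35.] 1069 rect 0.0402718127061506 [ 508.2 -357.2] [45.6 42.1] 87.6
wrist stud_c pt 0.53 [336. 225.] [ 0.458  -0.3565  0.005 ]
   cut 0.55 [333. 223.   5.  56.] 288 rect 0.011810369316538843 [ 453.3 -352.3] [89.3  8.6] 86.2
wrist collet_c pt 0.51 [371. 160.] [ 0.5118 -0.2559  0.0155]
   cut 0.83 [370. 161.  20.  15.] 243 rect 0.03389258920125533 [ 511.7 -256.9] [17.7 15.3] 48.3
   cut 0.27 [376.  83.  14.  17.] 213 rect 0.06475638948020365 [ 510.5 -159.7] [18.4 17.6] 41.2
wrist nut_c pt 0.49 [373.  81.] [ 0.5165 -0.1481  0.007 ]
   cut 0.46 [373.  84.  18.  21.] 220 rect 0.06473584251203991 [ 510.7 -159.1] [17.9 19.5] 85.8
   cut 0.2 [375.  86.  44.  64.] 680 rect 0.028025405540500863 [ 518.4 -160.1] [75.3 50. ] 85.9
wrist wheel_c pt 0.75 [373.  91.] [ 0.5156 -0.1617  0.0115]
wrist wheel_c pt 0.63 [368. 222.] [ 0.5076 -0.3509  0.0115]
top small_wheel_c pt 0.57 [187. 199.] [0.5277 0.4917 0.0105]
   cut 0.49 [188. 200.  17.  12.] 179 rect 0.019637351507024104 [519.7 482.6] [40.9 42.3] 44.5
top block pt 0.69 [388. 197.] [ 0.5142 -0.1585  0.    ]
   cut 0.7 [390. 196.  22.  16.] 84 rect 0.026611013214582056 [ 515.  -159.6] [71.1 46.4] 84.9
top vee pt 0.68 [452. 201.] [ 0.4961 -0.3615  0.    ]
   cut 0.6 [448. 197.   5.  12.] 85 rect 0.03804348068315755 [ 475.8 -311.1] [ 29.7 105.9] 45.0
   cut 0.44 [188. 199.  18.   8.] 148 rect 0.01988880296164666 [520.7 483.4] [40.6 40.1] 55.3
```

View pics/w12.png

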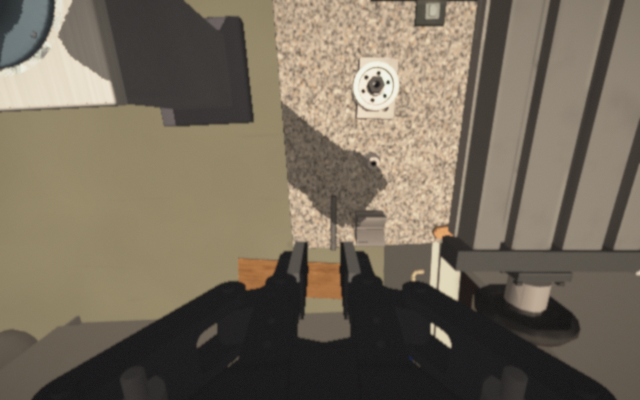

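Everything is in place: wheel and nut on the block (376,86), collet at (372,161), stud at (333,223) in front of the V block (370,229). The arm is clear, so I'll hand in.

```bash
python3 -c "
from workcell import robot
print(robot.close_job())"
```

```text
the job is handed in; nothing more can be done
None
```

I handed the job in at about 40 s, but the hand-in returned no verdict. By the last camera check, the wheel is about 5 mm off the block's centre and the nut about 3 mm off the wheel's (12 mm allowed each). The stud lies about 55 mm before the V block's centre and parallel to it, the collet stands midway, and both blocks and the smaller wheel have not moved.

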